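# Feed a beaker rack past a sprung gate into the cooling bay

### The arm

A 6-joint arm with a two-finger parallel gripper is mounted at the origin on the work surface. World frame = base frame: x ahead of the robot, y to its left, z up, the work surface at z = 0. Lengths are in mm, angles in rad, forces in N, time in s.
With the tool pointing down it reaches from about 375 to 925 mm from the base axis. Payload 5.7 kg.
Tool frame: the origin (TCP) lies midway between the tips of the shut fingers; the grasp point (between the pads) lies 19 mm behind it (robot.grasp_offset is the distance from the TCP to the grasp point, in mm); z points along the fingers, y is the line along which they close (so a half turn about z gives the same grasp; the last joint's range is limited). The gripper opens to 88 mm and grips with 3 to 60 N. Pads are 20 mm wide; open, the fingers measure 115 mm over their backs; the gripper's body (75 mm by 178 mm) begins 61 mm behind the grasp point.
Start: joints at [1.063, 0.359, 1.51, -0, 1.272, -0.115], TCP at [229.656, 554.275, 222.623] pointing down, gripper open.
Joint ranges: [-2.97, 2.97], [-1.01, 2.36], [0.21, 2.38], [-0.96, 4.11], [0.2, 2.71], [-2.98, 2.98]. Speed limits (rad/s): [2.39, 2.39, 3.14, 3.14, 3.14, 3.14].

### API

Orientations are given as [roll, pitch, yaw] about the fixed x, y, z axes, in that order (R = Rz(yaw) Ry(pitch) Rx(roll)).
In Python, from station import robot, viewer gives the robot as it stands.
- The arm moves only by the tool step_arm, never from a script. Its argument "commands" is a list of rows, each an object with "claw": the opening, from 0 (shut) to 1 (fully open); "translation": the shift along the tool's x, y, z in units of 30 mm (1.0 is 30 mm), a list of three; "angular": the turn, a rotation vector about the tool's x, y, z in rad, a list of three. In form: [{"claw": claw, "translation": [x, y, z], "angular": [rx, ry, rz]}, ...]. A call has 1 to 8 rows; each row shifts and turns the commanded pose from where the row before left it, along the tool's axes as they then stand; what a row does not reach is not made up. A row lasts 1/12 s, in which the tool goes at most 41.7 mm and 7.16 degrees, less where a joint would pass 70% of its speed; a pose out of reach is approached as far as the arm can. A call is refused whole if a number of a shift passes 1 or a number of a turn 0.125, either way. A call with a gripper value outside its range is refused whole. The fingers move at their own pace and stop on an object; "grip_force" is the grip in N (left out, the last holds). Time passes only in rows, so rows that do not move let the fingers close. It gives the time, the measured TCP pose, the force, the opening and the grip force at its end, in the units of the state.
- robot.observe(): the state, without advancing time (a new reading comes with each control period).
- viewer.snapshot(name): name is "scene" or "top"; returns (picture, depth): 420x560x3 uint8, blue, green, red; 420x560 float32, mm along the optical axis (not along the pixel's ray), 0 where there is no reading.
- viewer.calibration(name): a dict with "K" (3x3 intrinsics, pixels), "k1" (the pictures are not rectified: a ray, as slopes to the right and down, at radius r is drawn at 1 + k1 r^2 times it, then the intrinsics apply), "world_from_camera" (4x4, takes a point from camera to world coordinates). Camera axes: x right, y up, looking along -z (the intrinsics and any distortion apply to the point x, -y, -z); pixel columns grow to the right and rows downward; lengths in mm; the calibration is good to about 2 mm. A picture is of the moment at which its call begins. calibration takes no time and is no camera call.
- robot.hand_in(): hands the job in; it is judged then, once.
The state is a dict: "time": time; "joint_positions": joint angles; "joint_velocities": joint speeds; "joint_torque": joint torques, N m; "ee_pos": TCP position; "ee_rot": TCP orientation; "contact_force": force on the tool from outside, world axes, zero at the start; "wrist_torque": the same for the moment, N m; "gripper_width": finger opening in mm; "gripper_force": force on a finger pad.
Only numpy, scipy, OpenCV 4.12 (cv2) and the standard library are available. Lean on these libraries where they do the work, as an engineer would, in place of code of your own. Each camera call takes 0.05 s, during which the arm holds its last target. There are 200 camera calls.

### The job

Press the pedal of the chute's sprung gate down with one fingertip and keep it down while the other finger pushes the rack of copper beakers by its backboard along the chute, past the gate and into the bay behind it, without the gate ever touching the rack. Then let go, so that the gate falls shut behind the rack. Push only: do not lift the rack or take out or tip the beakers, and leave the other things on the table where they are.

Things in the scene. Friction and masses are not known exactly. Their poses are not given: they have to be found in the camera images.
- chute: Open-topped dark steel chute fixed on the table. Origin on the table right under the gate's hinge line, at the gate's tongue. Its +x is the pushing direction (roughly the robot's -y, turned up to 20 degrees either way), +y the pedal side (away from the robot), z up. Floor plate 4 mm thick, x -195 to +130 mm, open at the -x end.
- channel (a point): A point on the chute's floor at chute x 0, y -47 mm: the channel's centre line at the gate. The channel is 86 mm wide (chute y -90 to -4 mm). The gate-side wall (y -4 to +4 mm) is 40 mm high, the other (y -98 to -90 mm) 32 mm. The end stop, 32 mm high, has its inner face at chute x +122 mm.
- gate (a joint): The hinged gate, rad: 0 shut, 0.87 fully open (hard stop). One rigid steel piece on a level shaft: a long pedal on the chute's +y side, a short tongue barring the channel on the -y side. Pressing the pedal down lifts the tongue, which clears the rack from about 0.5 rad. A spring shuts it when the pedal is let go; it takes 2 to 8 N at a fingertip.
- hinge (a point): A point on the hinge line, at the tongue, 50 mm above the table. The 8 mm shaft runs along the chute's x on top of the gate-side wall (chute y 0), held by two posts, 12 x 8 mm, 58 mm high, at chute x -185 and +48 mm. The fingers straddle this wall, one over the pedal, one in the channel.
- pedal (a point): Middle of the pedal's upper face: a flat plate 205 mm long (chute x -172 to +33 mm), 4 to 50 mm out from the hinge line. Press it anywhere and slide along it. Shut it leans 25 degrees up outwards (outer edge 71 mm above the table); fully down 25 degrees down outwards (upper face 45 mm above the table at chute y +15 mm, 38 mm at y +30 mm).
- tongue_tip (a point): End of the tongue, 40 mm from the hinge line; the tongue is 10 mm wide along the chute's x, centred on x 0. Shut it points 45 degrees down into the channel (tip at chute y -28 mm, 20 mm above the table); fully open 5 degrees up (tip at y -40 mm, the tongue 45 to 66 mm above the table).
- rack: Wooden rack in the channel before the gate, 90 mm long (its x, the pushing direction) x 82 mm wide, walls 30 mm high, four pockets. Origin at the centre of its underside; axes as the chute's. Two beakers stand in the -y pockets; short copper ferrules fixed in the +y pockets stay below the rim, so that only this low half goes under the gate. 0.35 to 0.65 kg in all.
- backboard (a point): Middle of the rear face (facing -x, the entry) of the rack's backboard, 37 mm above the rack's underside, where a finger pushes. The board is 4 mm thick, stands on the -y half of the rack's rear end only (rack y -41 to 0 mm) and is 66 mm high (top 70 mm above the table). This face is the rear end of the rack, 45 mm behind its centre.
- beaker0: Copper beaker, 30 mm wide, 55 mm high, loose and upright in the rack's rear -y pocket; its rim is about 63 mm above the table. Origin at the centre of its underside.
- beaker1: The same, in the rack's front -y pocket.
- mug: Bystander, to be left alone: a copper mug with a handle, 72 mm wide, 75 mm high, standing beyond the chute's pedal side. Origin on the table.
- hammer: Bystander, to be left alone: a hammer lying on the table beyond the pedal side, towards the end-stop end. Origin on the table.
- tin: Bystander, to be left alone: a steel can, 66 mm wide, 85 mm high, standing on the robot's side of the chute. Origin on the table.
- wrench: Bystander, to be left alone: a 160 mm wrench lying on the robot's side of the chute. Origin on the table.
- bowl: Bystander, to be left alone: a copper bowl, 110 mm wide, 45 mm high, beyond the chute's open entry end. Origin on the table.
- spare: Bystander, to be left alone: a spare copper beaker, 30 mm wide, 55 mm high, standing on the table near the chute's entry. Origin on the table.
- swage: Bystander, to be left alone: a 70 x 70 x 45 mm steel block on the table beyond the chute's end stop. Origin on the table.
Things that resemble listed ones, but are neither listed nor needed, are in the scene too. What is shaped like the rack but purple or red is not meant. Leave any purple or yellow look-alike of the beaker1 alone.

How it is judged:
By the outcome, as a careful person would: the job done as asked, in the order asked, and still so for the second after the job is handed in, with the robot touching nothing.
It also fails if it takes over 35 s, if anything falls off the work surface, if the arm or the gripper's body presses on something with over 40 N, if the wrist force passes 120 N, or if a joint passes its speed limit or range.

## Working session

There is one attempt and no reset: what is moved stays moved. The work goes in short steps, Python scripts to look and compute and a tool call to move; the robot and the scene stay as the last step left them, time stands still between calls to the robot, and variables do not carry over. Pictures are saved under pics/ and viewed, at most 10 in all, crops included, and the job is handed in when it is done.

Besides the shell and the picture viewer there is one more tool, called after "Call:" in YAML: its name, and indented under it one key for each argument. step_arm: Moves the arm, as the interface text tells. Its arguments: {"type":"object","properties":{"commands":{"type":"array","items":{"type":"object","properties":{"claw":{"type":"number"},"translation":{"type":"array","items":{"type":"number"}},"angular":{"type":"array","items":{"type":"number"}}}}},"grip_force":{"type":"number"}},"required":["commands"]}

```bash
mkdir -p pics; cat > h.py <<'E'
import numpy as np, cv2
from station import robot, viewer
def unproj(name,u,v,depth):
    c=viewer.calibration(name);K=np.array(c["K"]);k1=c["k1"];T=np.array(c["world_from_camera"])
    x=(np.asarray(u,float)-K[0,2])/K[0,0];y=(np.asarray(v,float)-K[1,2])/K[1,1]
    a,b=x.copy(),y.copy()
    for _ in range(10):
        s=1+k1*(a*a+b*b);a=x/s;b=y/s
    d=np.asarray(depth,float)
    P=np.stack([a*d,-b*d,-d,np.ones_like(d)],-1)
    return (P@T.T)[...,:3]
def cloud(name,depth):
    v,u=np.mgrid[:depth.shape[0],:depth.shape[1]]
    P=unproj(name,u,v,depth);P[depth<=0]=np.nan
    return P
E
python3 - <<'E'
from h import *
for n in("scene","top"):
    p,d=viewer.snapshot(n);cv2.imwrite(f"pics/{n}0.png",p);np.savez(f"{n}0.npz",p=p,d=d)
    c=viewer.calibration(n);print(n,c["K"],c["k1"],np.round(c["world_from_camera"],3))
s=robot.observe();print(s)
E
```

```text
scene [[482.35958027   0.         281.0674246 ]
 [  0.         482.35958027 206.91984068]
 [  0.           0.           1.        ]] -0.14540206016125257 [[ 6.61000e-01 -4.61000e-01  5.92000e-01  1.09873e+03]
 [ 7.51000e-01  3.98000e-01 -5.27000e-01 -4.34469e+02]
 [ 7.00000e-03  7.93000e-01  6.09000e-01  6.60910e+02]
 [ 0.00000e+00  0.00000e+00  0.00000e+00  1.00000e+00]]
top [[510.52850845   0.         278.1718186 ]
 [  0.         510.52850845 206.83605922]
 [  0.           0.           1.        ]] -0.1124195650275829 [[ 2.400000e-02  9.870000e-01 -1.610000e-01  3.631150e+02]
 [-1.000000e+00  2.700000e-02  1.400000e-02  1.099720e+02]
 [ 1.800000e-02  1.610000e-01  9.870000e-01  1.081388e+03]
 [ 0.000000e+00  0.000000e+00  0.000000e+00  1.000000e+00]]
{'time': 0.1, 'joint_positions': array([ 1.06289873e+00,  3.59409681e-01,  1.51132672e+00, -4.58048618e-06,
        1.27252897e+00, -1.15107335e-01]), 'joint_velocities': array([ 0.00036272, -0.00102026, -0.00124504, -0.00126753, -0.00050241,
        0.00030966]), 'joint_torque': array([-1.02049347e-05, -5.16354382e+01, -2.71407026e+01,  6.78120553e-02,
        2.74562964e-02, -1.97682020e-06]), 'ee_pos': array([229.36147168, 553.74128152, 221.90658469]), 'ee_rot': array([-3.13993050e+00, -1.87770256e-04,  2.74880359e+00]), 'contact_force': array([ 0.0563581 ,  0.39436558, -0.76134665]), 'wrist_torque': array([0.05706197, 0.02283805, 0.0329013 ]), 'gripper_force': 0.0, 'gripper_width': 87.87041733028254}
```

View pics/top0.png

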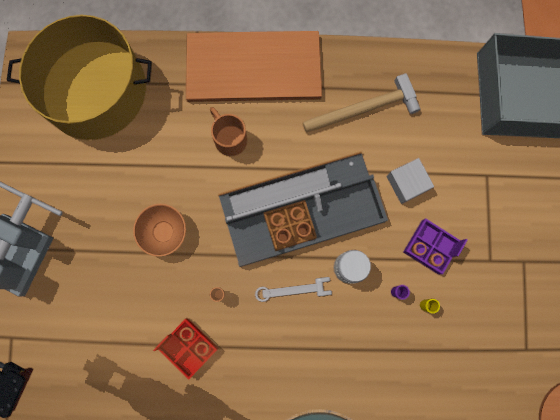

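View pics/scene0.png

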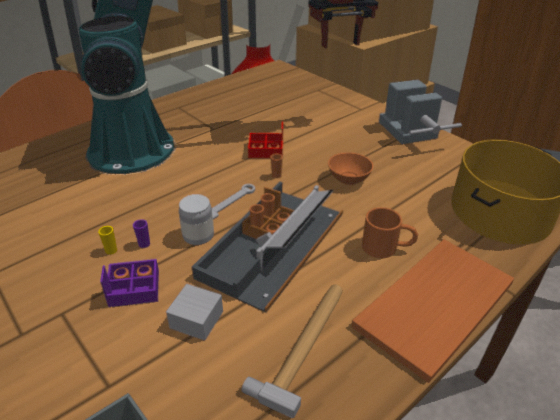

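```bash
python3 - <<'E'
from h import *
a=np.load("top0.npz");b=np.load("scene0.npz")
A=cv2.resize(a["p"][145:275,215:395],None,fx=4,fy=4,interpolation=cv2.INTER_CUBIC)
cv2.imwrite("pics/c1.png",A)
B=cv2.resize(b["p"][175:305,190:350],None,fx=4.5,fy=4.5,interpolation=cv2.INTER_CUBIC)
cv2.imwrite("pics/c2.png",B)
E
```

```text
(no output)
```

View pics/c1.png

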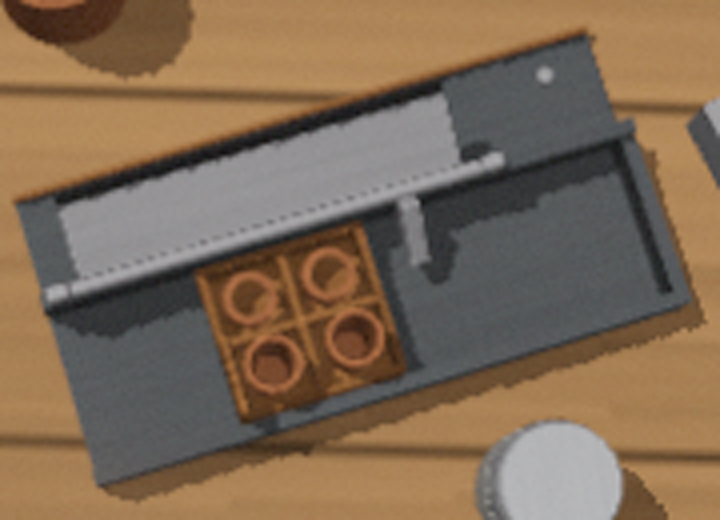

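View pics/c2.png

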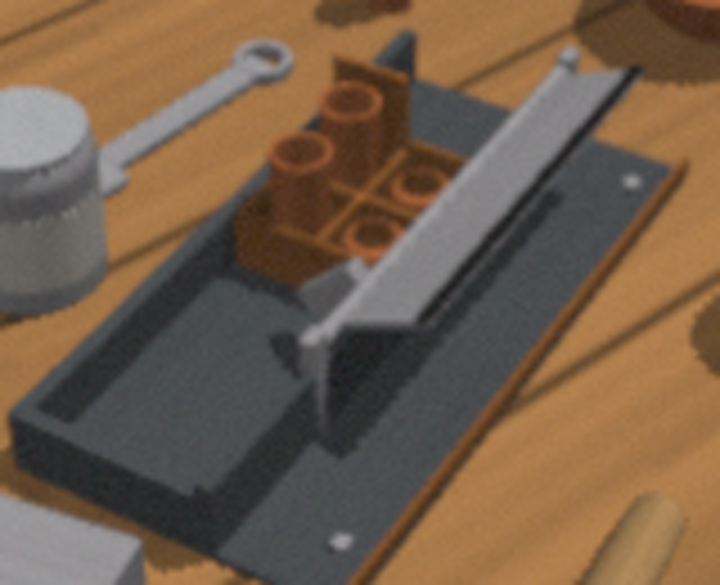

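```bash
cat >> h.py <<'E'
def cast(name,u,v,z):
    o=unproj(name,u,v,0.0);p=unproj(name,u,v,1000.0);t=(z-o[2])/(p[2]-o[2]);return o+t*(p-o)
E
python3 - <<'E'
from h import *
d=np.load("top0.npz")["d"]; P=cloud("top",d)
f=lambda x,y,z:cast("top",215+(x+.5)/4-.5,145+(y+.5)/4-.5,z)
g=lambda x,y,z:cast("scene",190+(x+.5)/4.5-.5,175+(y+.5)/4.5-.5,z)
q={"postL":f(57,293,58),"postR":f(495,158,58),"plateTL":f(18,202,4),"plateTR":f(588,35,4),"botL":f(100,485,4),"stop_y-98":f(690,303,32),
"wallEnd":f(632,126,40)}
for k,v in q.items():print(k,np.round(v,1))
L,R=q["postL"][:2],q["postR"][:2];
ex=(R-L)/np.linalg.norm(R-L);print("len",np.linalg.norm(R-L),"yaw",np.arctan2(ex[1],ex[0]))
ey=np.array([-ex[1],ex[0]]);O=L+185*ex*np.linalg.norm(R-L)/233
print("O",O,ex,ey)
c=lambda p:np.round([(p[:2]-O)@ex,(p[:2]-O)@ey],1)
for k,v in q.items():print(k,c(v))
print("scene postR",c(g(316,333,58)),"postL",c(g(570,55,58)))
print("bb top scene",c(g(335,58,70)),c(g(412,78,70)))
print("tongue",c(f(412,265,20)),"rack corners z34",c(f(361,224,34)),c(f(405,372,34)),c(f(199,270,34)),"bb z70",c(f(242,420,70)),c(f(222,347,70)))
X=np.stack([(P[...,:2]-O)@ex,(P[...,:2]-O)@ey,P[...,2]],-1)
m=(X[...,2]>66)&(X[...,2]<76)&(X[...,1]<-20)&(X[...,1]>-95)&(X[...,0]<0)&(X[...,0]>-200)
print(np.round(X[m],0)[:40])
for n,(lo,hi) in {"beak":(58,66)}.items():
    m=(abs(X[...,2]-62)<5)&(X[...,1]<-20)&(X[...,1]>-95)&(X[...,0]<0)&(X[...,0]>-200);print(m.sum(),X[m].mean(0) if m.any() else 0)
m=(abs(X[...,2]-34)<4)&(X[...,1]<-5)&(X[...,1]>-92)&(X[...,0]<0)&(X[...,0]>-190);print(np.percentile(X[m],[1,5,50,95,99],axis=0))
m=(X[...,1]>15)&(X[...,1]<40)&(X[...,0]<20)&(X[...,0]>-160);print("pedal",np.polyfit(X[m][:,1],X[m][:,2],1))
m=(X[...,1]>-85)&(X[...,1]<-50)&(X[...,0]<100)&(X[...,0]>20);print("floor z",np.median(X[m][:,2]))
s=np.load("scene0.npz");Q=cloud("scene",s["d"]);Y=np.stack([(Q[...,:2]-O)@ex,(Q[...,:2]-O)@ey,Q[...,2]],-1)
m=(Y[...,2]>66)&(Y[...,2]<71)&(Y[...,1]<-30)&(Y[...,1]>-95)&(Y[...,0]<0)&(Y[...,0]>-200);print(np.round(Y[m],0))
E
```

```text
postL [505.  194.4  58. ]
postR [580.9 -27.2  58. ]
plateTL [561.1 221.8   4. ]
plateTR [662.8 -85.5   4. ]
botL [411.3 172.4   4. ]
stop_y-98 [ 512.  -133.8   32. ]
wallEnd [ 604.1 -102.1   40. ]
len 234.31523346395002 yaw -1.2407285698520463
O [565.25746922  18.42296089] [ 0.32410713 -0.94602039] [0.94602039 0.32410713]
postL [-186.    0.]
postR [48.3  0. ]
plateTL [-193.7   62. ]
plateTR [129.9  58.6]
botL [-195.6  -95.7]
stop_y-98 [126.8 -99.7]
wallEnd [126.6  -2.3]
scene postR [47.2  1.1] postL [-183.1    2.8]
bb top scene [-109.2  -84.8] [-113.5  -45.4]
tongue [ -4.7 -35.5] rack corners z34 [-25.3  -8.7] [-27.5 -89.2] [-113.1   -6.6] bb z70 [-116.5  -90.1] [-115.   -52.4]
[[ -53.  -54.   67.]
 [ -60.  -58.   66.]
 [ -35.  -66.   67.]
 [-114.  -48.   73.]
 [-112.  -48.   71.]
 [-114.  -50.   68.]
 [-113.  -50.   70.]
 [ -38.  -73.   66.]
 [-115.  -51.   69.]
 [-113.  -53.   74.]
 [-111.  -53.   72.]
 [-114.  -54.   66.]
 [-112.  -55.   69.]
 [-114.  -56.   68.]
 [-112.  -57.   69.]
 [-115.  -58.   70.]
 [-113.  -59.   71.]
 [-111.  -59.   73.]
 [-114.  -61.   72.]
 [-112.  -61. 
[... 811 characters left out ...]
  70.]
 [-111.  -81.   69.]
 [-114.  -80.   68.]
 [-112.  -77.   70.]
 [-113.  -75.   70.]
 [-112.  -79.   67.]
 [-112.  -77.   67.]
 [-112.  -75.   68.]
 [-113.  -73.   68.]
 [-112.  -70.   70.]
 [-114.  -68.   69.]
 [-115.  -64.   70.]
 [-111.  -71.   67.]
 [-112.  -69.   67.]
 [-113.  -68.   67.]
 [-111.  -64.   70.]
 [-113.  -62.   69.]
 [-113.  -58.   71.]
 [-116.  -57.   70.]
 [-111.  -64.   67.]
 [-111.  -62.   68.]
 [-113.  -60.   67.]
 [-113.  -57.   69.]
 [-113.  -55.   69.]
 [-111.  -56.   67.]
 [-112.  -55.   68.]
 [-110.  -51.   70.]
 [-111.  -49.   70.]
 [-112.  -47.   70.]
 [-114.  -46.   69.]
 [-109.  -50.   68.]
 [-110.  -49.   68.]
 [-112.  -48.   67.]
 [-113.  -45.   68.]]
```

The wanted rack is the wooden one inside the chute, at top pixel (290,225). The look-alikes are the red rack (187,348) and the purple rack (435,247), and beaker look-alikes at (401,292) and (431,306). In the crop it has two beakers on the robot side and its backboard behind them, and the tongue bars the way ahead of it. I'll rotate first.

Call:
step_arm:
  commands:
    - {"claw": 0.93, "translation": [0, 0, 0], "angular": [0, 0, 0.122]}
    - {"claw": 0.93, "translation": [0, 0, 0], "angular": [0, 0, 0.122]}
    - {"claw": 0.93, "translation": [0, 0, 0], "angular": [0, 0, 0.122]}
    - {"claw": 0.93, "translation": [0, 0, 0], "angular": [0, 0, 0.122]}
    - {"claw": 0.93, "translation": [0, 0, 0], "angular": [0, 0, 0.122]}
    - {"claw": 0.93, "translation": [0, 0, 0], "angular": [0, 0, 0.122]}
    - {"claw": 0.93, "translation": [0, 0, 0], "angular": [0, 0, 0.125]}
    - {"claw": 0.93, "translation": [0, 0, 0], "angular": [0, 0, 0]}

```text
time: 0.77
ee_pos: [229.5, 553.9, 222.2]
ee_rot: [-3.141, 0.001, 1.887]
contact_force: [0.4, -0.1, 0.7]
gripper_width: 81.4
gripper_force: 0.0
```

```bash
cat >> h.py <<'E'
YAW=-1.250
ex=np.array([np.cos(YAW),np.sin(YAW)]);ey=np.array([-ex[1],ex[0]])
O=np.array([505.+580.9,194.4-27.2])/2+68.5*ex
def where():
    s=robot.observe();p=s["ee_pos"];d=p[:2]-O
    print("t",round(s["time"],2),"chute",np.round([d@ex,d@ey,p[2]],1),"rot",np.round(s["ee_rot"],4),"F",np.round(s["contact_force"],1),"w",round(s["gripper_width"],1),"q",np.round(s["joint_positions"],2))
    return d@ex,d@ey,p[2],s["ee_rot"]
def todo(x,y,z):
    a,b,c,r=where();D=np.array([*(ex*(x-a)+ey*(y-b)),z-c])
    from scipy.spatial.transform import Rotation as R
    print("units",np.round(R.from_euler("xyz",r).inv().apply(D)/30,3))
E
python3 -c "
from h import *
todo(-133,-16,130)"
```

```text
t 0.77 chute [-613.7 -149.1  222.2] rot [-3.1408e+00  7.0000e-04  1.8872e+00] F [ 0.4 -0.1  0.7] w 81.4 q [ 1.06  0.36  1.51 -0.    1.27  0.75]
units [-16.001   4.51    3.08 ]
```

Call:
step_arm:
  commands:
    - {"claw": 0.93, "translation": [-1, 0.28, 0], "angular": [0, 0, -0.004]}
    - {"claw": 0.93, "translation": [-1, 0.28, 0], "angular": [0, 0, 0]}
    - {"claw": 0.93, "translation": [-1, 0.28, 0], "angular": [0, 0, 0]}
    - {"claw": 0.93, "translation": [-1, 0.28, 0], "angular": [0, 0, 0]}
    - {"claw": 0.93, "translation": [-1, 0.28, 0], "angular": [0, 0, 0]}
    - {"claw": 0.93, "translation": [-1, 0.28, 0], "angular": [0, 0, 0]}
    - {"claw": 0.93, "translation": [-1, 0.28, 0], "angular": [0, 0, 0]}
    - {"claw": 0.93, "translation": [-1, 0.28, 0], "angular": [0, 0, 0]}

```text
time: 1.43
ee_pos: [370.3, 346.8, 222.5]
ee_rot: [-3.141, 0.0, 1.9]
contact_force: [-0.1, -1.4, -0.0]
gripper_width: 81.5
gripper_force: 0.0
```

Call:
step_arm:
  commands:
    - {"claw": 0.93, "translation": [-1, 0.28, 0.3], "angular": [0, 0, 0]}
    - {"claw": 0.93, "translation": [-1, 0.28, 0.3], "angular": [0, 0, 0]}
    - {"claw": 0.93, "translation": [-1, 0.28, 0.4], "angular": [0, 0, 0]}
    - {"claw": 0.93, "translation": [-1, 0.28, 0.4], "angular": [0, 0, 0]}
    - {"claw": 0.93, "translation": [-1, 0.28, 0.4], "angular": [0, 0, 0]}
    - {"claw": 0.93, "translation": [-1, 0.28, 0.4], "angular": [0, 0, 0]}
    - {"claw": 0.93, "translation": [-1, 0.28, 0.4], "angular": [0, 0, 0]}
    - {"claw": 0.93, "translation": [-0.9, 0.28, 0.4], "angular": [0, 0, 0]}

```text
time: 2.1
ee_pos: [509.9, 143.4, 132.0]
ee_rot: [-3.141, 0.0, 1.9]
contact_force: [0.3, 0.4, 0.2]
gripper_width: 81.5
gripper_force: 0.0
```

Call:
step_arm:
  commands:
    - {"claw": 0.93, "translation": [0, 0, 0], "angular": [0, 0, 0]}
    - {"claw": 0.93, "translation": [0, 0, 0], "angular": [0, 0, 0]}

```text
time: 2.27
ee_pos: [509.2, 144.0, 131.8]
ee_rot: [-3.14, -0.0, 1.896]
contact_force: [-0.5, 0.2, 0.6]
gripper_width: 81.7
gripper_force: 0.0
```

```bash
python3 - <<'E'
from h import *
todo(-133,-16,85)
for n,(r0,r1,c0,c1,k) in {"scene":(90,300,190,370,2),"top":(130,280,190,400,2)}.items():
    p,d=viewer.snapshot(n);np.savez(n+"1.npz",p=p,d=d)
    cv2.imwrite(f"pics/{n}1.png",p)
a=cv2.imread("pics/scene1.png")[90:300,190:400];b=cv2.imread("pics/top1.png")[130:280,190:400]
cv2.imwrite("pics/m1.png",np.hstack([cv2.resize(a,(400,400)),cv2.resize(b,(400,286)) if 0 else cv2.copyMakeBorder(cv2.resize(b,(400,286)),0,114,0,0,0)]))
E
```

```text
t 2.27 chute [-136.4  -13.   131.8] rot [-3.1397e+00 -4.0000e-04  1.8961e+00] F [-0.5  0.2  0.6] w 81.7 q [ 0.14  0.36  1.77  0.    1.02 -0.18]
units [-0.114 -0.098  1.56 ]
```

View pics/m1.png

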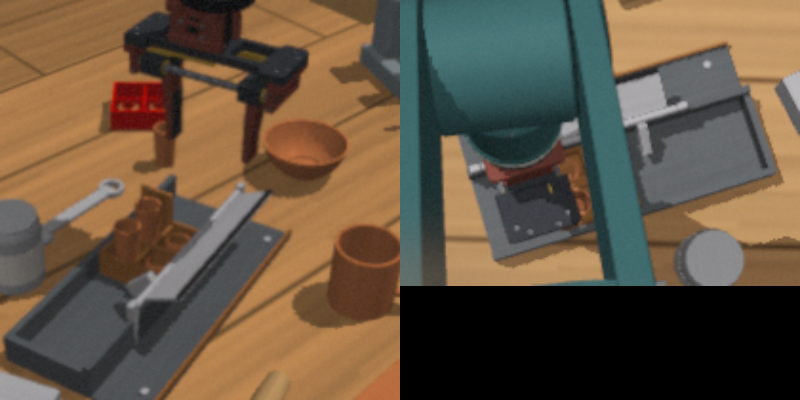

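```bash
python3 - <<'E'
from h import *
d=np.load("scene1.npz")["d"];Q=cloud("scene",d)-np.r_[O,0]
Y=np.stack([Q[...,:2]@ex,Q[...,:2]@ey,Q[...,2]],-1)
for s in(-1,1):
    m=(Y[...,2]>132)&(Y[...,2]<165)&(abs(Y[...,0]+136)<30)&(s*(Y[...,1]+13)>25)&(s*(Y[...,1]+13)<70)
    print(m.sum(),np.round(np.percentile(Y[m],[3,50,97],axis=0),1))
E
```

```text
118 [[-141.6  -62.9  134.1]
 [-125.9  -55.   150.2]
 [-121.9  -53.   164.3]]
103 [[-144.3   27.   133.7]
 [-127.5   34.1  149.5]
 [-121.7   36.1  164.2]]
```

Call:
step_arm:
  commands:
    - {"claw": 0.93, "translation": [-0.06, -0.1, 0.4], "angular": [0, 0, 0.004]}
    - {"claw": 0.93, "translation": [0, 0, 0.4], "angular": [0, 0, 0]}
    - {"claw": 0.93, "translation": [0, 0, 0.4], "angular": [0, 0, 0]}
    - {"claw": 0.93, "translation": [0, 0, 0.3], "angular": [0, 0, 0]}
    - {"claw": 0.93, "translation": [0, 0, 0], "angular": [0, 0, 0]}

```text
time: 2.78
ee_pos: [505.2, 143.3, 86.6]
ee_rot: [-3.139, -0.001, 1.894]
contact_force: [0.6, 0.2, -0.4]
gripper_width: 81.6
gripper_force: 0.0
```

```bash
python3 - <<'E'
from h import *
todo(-133,-16,43)
E
```

```text
t 2.78 chute [-137.1  -17.    86.6] rot [-3.1391e+00 -5.0000e-04  1.8942e+00] F [ 0.6  0.2 -0.4] w 81.6 q [ 0.14  0.42  1.82  0.    0.91 -0.18]
units [-0.136  0.036  1.453]
```

Call:
step_arm:
  commands:
    - {"claw": 0.93, "translation": [0, 0.03, 0.2], "angular": [0, 0, 0]}
    - {"claw": 0.93, "translation": [0, 0, 0.2], "angular": [0, 0, 0]}
    - {"claw": 0.93, "translation": [0, 0, 0.2], "angular": [0, 0, 0]}
    - {"claw": 0.93, "translation": [0, 0, 0.2], "angular": [0, 0, 0]}
    - {"claw": 0.93, "translation": [0, 0, 0.2], "angular": [0, 0, 0]}
    - {"claw": 0.93, "translation": [0, 0, 0.2], "angular": [0, 0, 0]}
    - {"claw": 0.93, "translation": [0, 0, 0.2], "angular": [0, 0, 0]}
    - {"claw": 0.93, "translation": [0, 0, 0], "angular": [0, 0, 0]}

```text
time: 3.45
ee_pos: [508.8, 142.8, 45.0]
ee_rot: [3.14, 0.0, 1.892]
contact_force: [2.8, 1.4, 3.0]
gripper_width: 81.4
gripper_force: 2.1
```

```bash
python3 - <<'E'
from h import *
todo(-133,-16,43)
p,d=viewer.snapshot("scene")
cv2.imwrite("pics/s2.png",cv2.resize(p[100:300,190:400],None,fx=2.8,fy=2.8,interpolation=cv2.INTER_CUBIC))
E
```

```text
t 3.45 chute [-135.4  -13.7   45. ] rot [3.1401e+00 3.0000e-04 1.8916e+00] F [2.8 1.4 3. ] w 81.4 q [ 0.14  0.49  1.84 -0.    0.81 -0.18]
units [-0.082 -0.077  0.067]
```

View pics/s2.png

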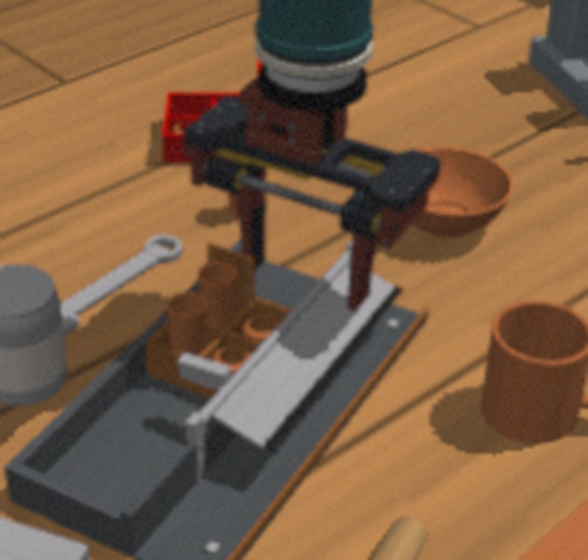

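Call:
step_arm:
  commands:
    - {"claw": 0.93, "translation": [0, -0.03, 0.1], "angular": [0, 0, 0]}
    - {"claw": 0.93, "translation": [-0.1, 0, 0], "angular": [0, 0, 0]}
    - {"claw": 0.93, "translation": [-0.1, 0, 0], "angular": [0, 0, 0]}
    - {"claw": 0.93, "translation": [-0.1, 0, 0], "angular": [0, 0, 0]}
    - {"claw": 0.93, "translation": [-0.1, 0, 0], "angular": [0, 0, 0]}
    - {"claw": 0.93, "translation": [-0.1, 0, 0], "angular": [0, 0, 0]}
    - {"claw": 0.93, "translation": [-0.1, 0, 0], "angular": [0, 0, 0]}
    - {"claw": 0.93, "translation": [-0.1, 0, 0], "angular": [0, 0, 0]}

```text
time: 4.17
ee_pos: [511.3, 123.5, 42.6]
ee_rot: [-3.139, -0.003, 1.89]
contact_force: [-3.5, 11.5, 8.1]
gripper_width: 81.8
gripper_force: 6.3
```

```bash
python3 - <<'E'
from h import *
todo(13,-15,42)
E
```

```text
t 4.17 chute [-116.3  -17.4   42.6] rot [-3.1385 -0.0033  1.8899] F [-3.5 11.5  8.1] w 81.8 q [ 0.1   0.49  1.85  0.    0.81 -0.22]
units [-4.311  0.087  0.005]
```

Call:
step_arm:
  commands:
    - {"claw": 0.93, "translation": [-0.15, 0.03, 0], "angular": [0, 0, 0]}
    - {"claw": 0.93, "translation": [-0.15, 0, 0], "angular": [0, 0, 0]}
    - {"claw": 0.93, "translation": [-0.15, 0, 0], "angular": [0, 0, 0]}
    - {"claw": 0.93, "translation": [-0.15, 0, 0], "angular": [0, 0, 0]}
    - {"claw": 0.93, "translation": [-0.15, 0, 0], "angular": [0, 0, 0]}
    - {"claw": 0.93, "translation": [-0.15, 0, 0], "angular": [0, 0, 0]}
    - {"claw": 0.93, "translation": [-0.15, 0, 0], "angular": [0, 0, 0]}
    - {"claw": 0.93, "translation": [-0.15, 0, 0], "angular": [0, 0, 0]}

```text
time: 4.83
ee_pos: [522.4, 90.0, 42.5]
ee_rot: [-3.137, -0.005, 1.89]
contact_force: [-4.4, 12.9, 11.0]
gripper_width: 81.9
gripper_force: 7.1
```

```bash
python3 - <<'E'
from h import *
todo(13,-15,42)
p,d=viewer.snapshot("scene")
cv2.imwrite("pics/s3.png",cv2.resize(p[100:300,190:400],None,fx=2.8,fy=2.8,interpolation=cv2.INTER_CUBIC))
E
```

```text
t 4.83 chute [-81.1 -17.5  42.5] rot [-3.1368 -0.0046  1.8896] F [-4.4 12.9 11. ] w 81.9 q [ 0.04  0.5   1.84  0.    0.82 -0.28]
units [-3.135e+00  8.900e-02  2.000e-03]
```

View pics/s3.png

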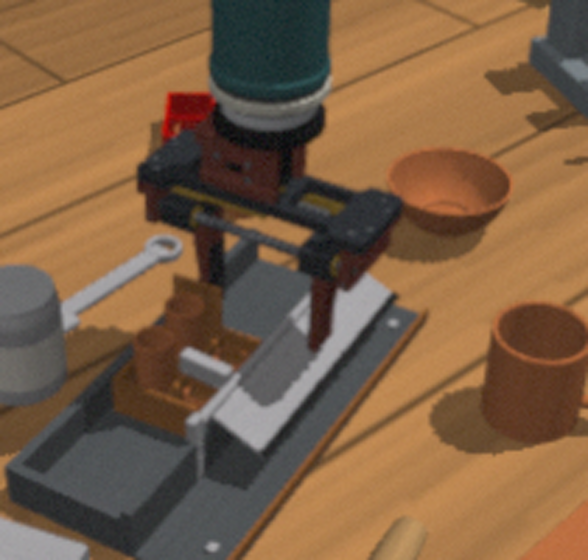

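Call:
step_arm:
  commands:
    - {"claw": 0.93, "translation": [-0.15, 0.03, 0], "angular": [0, 0, 0]}
    - {"claw": 0.93, "translation": [-0.15, 0, 0], "angular": [0, 0, 0]}
    - {"claw": 0.93, "translation": [-0.15, 0, 0], "angular": [0, 0, 0]}
    - {"claw": 0.93, "translation": [-0.15, 0, 0], "angular": [0, 0, 0]}
    - {"claw": 0.93, "translation": [-0.15, 0, 0], "angular": [0, 0, 0]}
    - {"claw": 0.93, "translation": [-0.15, 0, 0], "angular": [0, 0, 0]}
    - {"claw": 0.93, "translation": [-0.15, 0, 0], "angular": [0, 0, 0]}
    - {"claw": 0.93, "translation": [-0.15, 0, 0], "angular": [0, 0, 0]}

```text
time: 5.55
ee_pos: [533.9, 56.6, 42.5]
ee_rot: [-3.136, -0.006, 1.89]
contact_force: [-5.2, 13.3, 11.9]
gripper_width: 81.8
gripper_force: 7.6
```

Call:
step_arm:
  commands:
    - {"claw": 0.93, "translation": [-0.15, 0, 0], "angular": [0, 0, 0]}
    - {"claw": 0.93, "translation": [-0.15, 0, 0], "angular": [0, 0, 0]}
    - {"claw": 0.93, "translation": [-0.15, 0, 0], "angular": [0, 0, 0]}
    - {"claw": 0.93, "translation": [-0.15, 0, 0], "angular": [0, 0, 0]}
    - {"claw": 0.93, "translation": [-0.15, 0, 0], "angular": [0, 0, 0]}
    - {"claw": 0.93, "translation": [-0.15, 0, 0], "angular": [0, 0, 0]}
    - {"claw": 0.93, "translation": [-0.1, 0, 0], "angular": [0, 0, 0]}

```text
time: 6.13
ee_pos: [542.9, 28.4, 42.4]
ee_rot: [-3.135, -0.006, 1.889]
contact_force: [-5.4, 14.5, 12.5]
gripper_width: 82.0
gripper_force: 8.3
```

```bash
python3 - <<'E'
from h import *
todo(13,-15,42)
p,d=viewer.snapshot("scene")
cv2.imwrite("pics/s4.png",cv2.resize(p[100:300,190:400],None,fx=2.8,fy=2.8,interpolation=cv2.INTER_CUBIC))
Q=cloud("scene",d)-np.r_[O,0]
Y=np.stack([Q[...,:2]@ex,Q[...,:2]@ey,Q[...,2]],-1)
m=(Y[...,2]>64)&(Y[...,2]<72)&(Y[...,1]<-46)&(Y[...,1]>-92)&(abs(Y[...,0]+3)<60)
print(np.round(Y[m][np.argsort(Y[m][:,0])],0)[:60].tolist())
E
```

```text
t 6.13 chute [-16.2 -17.4  42.4] rot [-3.1353 -0.0065  1.8893] F [-5.4 14.5 12.5] w 82.0 q [-0.08  0.51  1.8   0.    0.84 -0.4 ]
units [-0.972  0.083  0.006]
[[-26.0, -60.0, 69.0], [-24.0, -59.0, 69.0], [-24.0, -59.0, 67.0], [-23.0, -59.0, 64.0], [-20.0, -59.0, 71.0], [-20.0, -59.0, 67.0], [-20.0, -58.0, 64.0], [-19.0, -58.0, 70.0], [-18.0, -60.0, 65.0], [-18.0, -59.0, 70.0], [-17.0, -59.0, 69.0], [-15.0, -60.0, 67.0], [-14.0, -60.0, 65.0], [-14.0, -59.0, 70.0], [-12.0, -58.0, 64.0], [-11.0, -60.0, 64.0], [-10.0, -59.0, 68.0], [-10.0, -59.0, 71.0], [-8.0, -60.0, 72.0], [-7.0, -60.0, 70.0], [-7.0, -66.0, 67.0], [-5.0, -58.0, 70.0], [-4.0, -60.0, 72.0], [-4.0, -48.0, 66.0], [-4.0, -53.0, 70.0], [-4.0, -48.0, 64.0], [-4.0, -71.0, 70.0], [-4.0, -66.0, 72.0], [-4.0, -67.0, 69.0], [-3.0, -48.0, 70.0], [-3.0, -74.0, 69.0], [-3.0, -85.0, 69.0], [-3.0, -54.0, 70.0], [-3.0, -80.0, 70.0], [-2.0, -52.0, 66.0], [-2.0, -59.0, 71.0], [-2.0, -75.0, 64.0], [-2.0, -77.0, 71.0], [-2.0, -49.0, 68.0], [-2.0, -56.0, 67.0], [-2.0, -82.0, 69.0], [-2.0, -49.0, 70.0], [-2.0, -56.0, 70.0], [-2.0, -68.0, 65.0], [-2.0, -63.0, 70.0], [-2.0, -75.0, 70.0], [-1.0, -70.0, 67.0], [-1.0, -65.0, 66.0], [-1.0, -51.0, 70.0], [-1.0, -49.0, 66.0], [-1.0, -58.0, 70.0], [-1.0, -56.0, 66.0], [-1.0, -89.0, 70.0], [-1.0, -60.0, 69.0], [-1.0, -72.0, 67.0], [-1.0, -62.0, 66.0], [-1.0, -69.0, 70.0], [-1.0, -53.0, 65.0], [-0.0, -60.0, 72.0], [-0.0, -53.0, 70.0]]
```

View pics/s4.png

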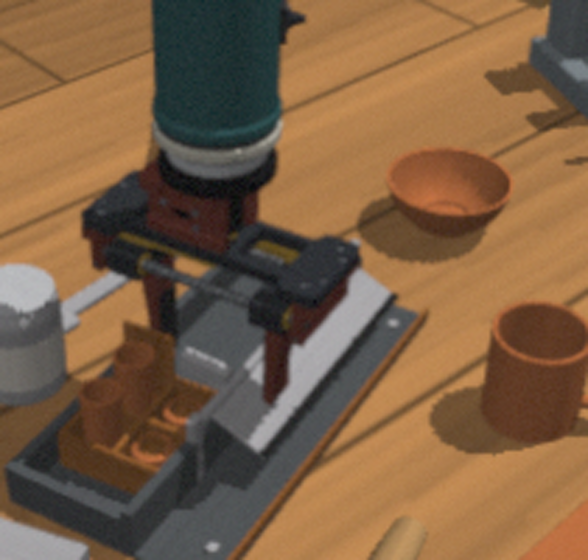

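Call:
step_arm:
  commands:
    - {"claw": 0.93, "translation": [-0.15, 0, 0], "angular": [0, 0, 0]}
    - {"claw": 0.93, "translation": [-0.15, 0, 0], "angular": [0, 0, 0]}
    - {"claw": 0.93, "translation": [-0.15, 0, 0], "angular": [0, 0, 0]}
    - {"claw": 0.93, "translation": [-0.15, 0, 0], "angular": [0, 0, 0]}
    - {"claw": 0.93, "translation": [-0.1, 0, 0], "angular": [0, 0, 0]}
    - {"claw": 0.93, "translation": [-0.07, 0, 0], "angular": [0, 0, 0]}
    - {"claw": 0.93, "translation": [0, 0, 0], "angular": [0, 0, 0]}
    - {"claw": 0.93, "translation": [0, 0, 0], "angular": [0, 0, 0]}

```text
time: 6.85
ee_pos: [550.1, 6.5, 42.4]
ee_rot: [-3.135, -0.006, 1.89]
contact_force: [-4.7, 11.0, 12.7]
gripper_width: 81.9
gripper_force: 7.8
```

```bash
cat >> h.py <<'E'
def board():
    p,d=viewer.snapshot("scene")
    Q=cloud("scene",d)-np.r_[O,0]
    Y=np.stack([Q[...,:2]@ex,Q[...,:2]@ey,Q[...,2]],-1)
    m=(Y[...,2]>68)&(Y[...,2]<72)&(Y[...,1]<-72)&(Y[...,1]>-92)&(abs(Y[...,0]-20)<30)
    print("board top x",np.round(np.percentile(Y[m][:,0],[3,50,97]),1),m.sum());return p
E
python3 - <<'E'
from h import *
where();p=board()
cv2.imwrite("pics/s5.png",cv2.resize(p[100:300,190:400],None,fx=2.8,fy=2.8,interpolation=cv2.INTER_CUBIC))
E
```

```text
t 6.85 chute [  6.9 -17.5  42.4] rot [-3.1352 -0.0063  1.8896] F [-4.7 11.  12.7] w 81.9 q [-0.12  0.52  1.79  0.    0.84 -0.44]
board top x [19.7 22.6 25.1] 16
```

View pics/s5.png

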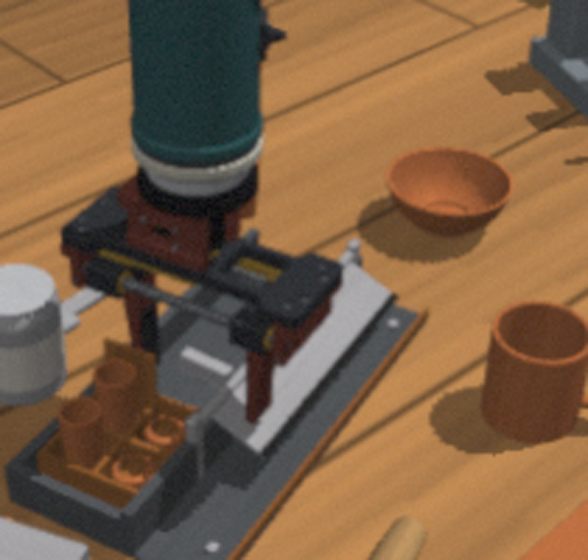

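Call:
step_arm:
  commands:
    - {"claw": 0.93, "translation": [0.15, 0, 0], "angular": [0, 0, 0]}
    - {"claw": 0.93, "translation": [0.15, 0, 0], "angular": [0, 0, 0]}
    - {"claw": 0.93, "translation": [0, 0, 0], "angular": [0, 0, 0]}
    - {"claw": 0.93, "translation": [0, 0, -0.2], "angular": [0, 0, 0]}
    - {"claw": 0.93, "translation": [0, 0, -0.2], "angular": [0, 0, 0]}
    - {"claw": 0.93, "translation": [0, 0, -0.2], "angular": [0, 0, 0]}
    - {"claw": 0.93, "translation": [0, 0, -0.2], "angular": [0, 0, 0]}
    - {"claw": 0.93, "translation": [0, 0, -0.3], "angular": [0, 0, 0]}

```text
time: 7.57
ee_pos: [550.4, 12.9, 75.6]
ee_rot: [-3.139, -0.001, 1.892]
contact_force: [-0.2, -0.6, -0.7]
gripper_width: 82.0
gripper_force: 0.0
```

Call:
step_arm:
  commands:
    - {"claw": 0.93, "translation": [0, 0, -0.4], "angular": [0, 0, 0]}
    - {"claw": 0.93, "translation": [0, 0, -0.6], "angular": [0, 0, 0]}
    - {"claw": 0.93, "translation": [0, 0, -0.8], "angular": [0, 0, 0]}
    - {"claw": 0.93, "translation": [0, 0, -0.8], "angular": [0, 0, 0]}
    - {"claw": 0.93, "translation": [0, 0, -0.8], "angular": [0, 0, 0]}
    - {"claw": 0.93, "translation": [0, 0, -0.4], "angular": [0, 0, 0]}
    - {"claw": 0.93, "translation": [0, 0, 0], "angular": [0, 0, 0]}
    - {"claw": 0.93, "translation": [0, 0, 0], "angular": [0, 0, 0]}

```text
time: 8.23
ee_pos: [552.0, 12.9, 190.4]
ee_rot: [3.141, 0.001, 1.892]
contact_force: [0.3, 0.7, -0.4]
gripper_width: 81.4
gripper_force: 0.0
```

```bash
python3 - <<'E'
from h import *
where();p=board()
cv2.imwrite("pics/s6.png",cv2.resize(p[140:310,180:350],None,fx=3.4,fy=3.4,interpolation=cv2.INTER_CUBIC))
E
```

```text
t 8.23 chute [  1.4 -13.7 190.4] rot [3.1405e+00 6.0000e-04 1.8919e+00] F [ 0.3  0.7 -0.4] w 81.4 q [-0.1   0.32  1.66 -0.    1.16 -0.42]
board top x [20.2 22.5 25. ] 15
```

View pics/s6.png

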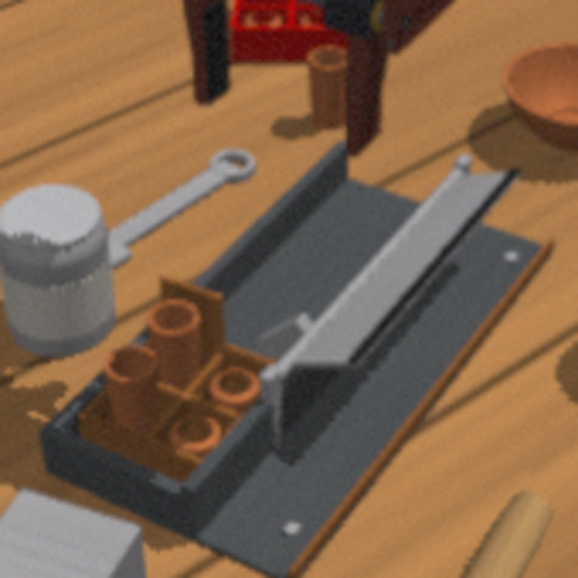

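The picture shows the rack in the bay with both beakers upright (crop pixels (175,330) and (130,370)). The gate is shut behind it, with the tongue at (290,330), and the robot is clear.

```bash
python3 -c "
from station import robot
print(robot.hand_in())"
```

```text
the job is handed in; nothing more can be done
None
```

The rack is in the bay with both beakers upright and the gate shut behind it; the pictures show no sign of the gate touching the rack, and the job was handed in at about 8.3 s with the arm clear.

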